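# Set the laminator's selector by clicks and start it

### The arm

A 7-joint arm with a two-finger parallel gripper is mounted at the origin on the work surface. World frame = base frame: x ahead of the robot, y to its left, z up, the work surface at z = 0. Lengths are in m, angles in rad, forces in N, time in s.
With the tool pointing down it reaches from about 0.425 to 0.925 m from the base axis. Payload 6.8 kg.
Tool frame: the origin (TCP) lies midway between the tips of the shut fingers; the grasp point (between the pads) lies 19 mm behind it; z points along the fingers, y is the line along which they close (so a half turn about z gives the same grasp; the last joint's range is limited). The gripper opens to 85 mm and grips with 20 to 120 N. Pads are 22 mm wide; open, the fingers measure 114 mm over their backs; the gripper's body (76 mm by 85 mm) begins 54 mm behind the grasp point. The pads swing forward as they close: fully open they stand 13 mm farther back than shut.
Start: joints at [-1.248, 0.477, 0.022, 1.555, -0.011, 1.109, -0.083], TCP at [0.282, 0.613, 0.205] pointing down, gripper open.
Joint ranges: [-2.96, 2.96], [-0.34, 2.1], [-1.41, 1.46], [0.24, 2.44], [-1.37, 4.51], [0.17, 1.92], [-2.96, 2.96]. Speed limits (rad/s): [2.39, 2.39, 3.14, 3.14, 3.14, 3.14, 3.14].

### API

Orientations are given as a rotation vector (axis times angle).
In Python, from bench import r gives the robot as it stands. The module is installed in compiled form; this text tells all that it offers.
- The arm moves only by the tool apply_moves, never from a script. Its argument "rows" is a list of rows, each a list of 6 numbers: the shift along the tool's x, y, z scaled (see below), then the turn, a rotation vector about the tool's x, y, z scaled (see below). A call has 1 to 5 rows; each row is the pose to reach, as a shift and turn from the pose commanded when the call began, along the tool's axes at that moment; what a row does not reach only later rows make up. The controller multiplies each number of a shift by 0.25 m and each number of a turn by 90 degrees. A row lasts 1/8 s, in which the tool goes at most 62.5 mm and 10.7 degrees, less where a joint would pass 70% of its speed; a pose out of reach is approached as far as the arm can. A call with a number of a shift or a turn outside -1 to 1 is refused whole. A call with a gripper value outside its range is refused whole. "claw" is the opening, from 0 (shut) to 1 (fully open), set as the call begins (left out, the last holds). The fingers move at their own pace and stop on an object; "newtons" is the grip in N (left out, the last holds). Time passes only in rows, so rows that repeat a pose let the fingers close. It gives the time, the measured TCP pose, the force, the opening and the grip force at its end, in the units of the state.
- r.get_obs(): the state, without advancing time (a new reading comes with each control period).
- r.grab_frame(name): name is "side" or "top" or "wrist"; returns a dict with "pixels" (384x512x3 uint8, red, green, blue), "intrinsics" (3x3 intrinsics, pixels), "eye" and "attitude" of the camera in the world. Camera axes: x right, y up, looking along -z (the intrinsics and any distortion apply to the point x, -y, -z); pixel columns grow to the right and rows downward; lengths in m; the calibration is good to about 2 mm. A picture is of the moment at which its call begins. There is no depth.
- r.hand_in(): hands the job in; it is judged then, once.
Trained networks look in a picture, given as the dict that the camera call returned (one of the last four; its "shot" number tells which), for a name from the list of things; names that differ only in an ending like _2 or _b are one class to them, and where a whole thing is asked for, a point or a joint stands for the part that bears it (a point fixed in the world has none). Each returns a list of dicts, best first, with "conf" (0 to 1); they miss things now and then, are a little off and sometimes report something else, mostly with a low value. They report only what shows in the picture. A call takes as long as a camera call.
- r.search_frame(picture, thing): "rect" ([left, top, width, height] in pixels, round what is visible of it).
- r.outline_of(picture, thing): "pixels" (384x512 bool, what is visible of it) and "rect" ([left, top, width, height] in pixels, round what is visible of it).
- r.landmark_of(picture, thing): "point" ([column, row] in pixels: a listed point, or the origin of a listed thing).
The state is a dict: "clock": time; "joints": joint angles; "qvel": joint speeds; "tau": joint torques, N m; "tcp_pos": TCP position; "orientation": TCP orientation; "contact_force": force on the tool from outside, world axes, zero at the start; "moment": the same for the moment, N m; "grip_width": finger opening in m; "gripper_force": force on a finger pad.
Only numpy, scipy, OpenCV 4.12 (cv2) and the standard library are available. Lean on these libraries where they do the work, as an engineer would, in place of code of your own. Each camera call takes 0.05 s, during which the arm holds its last target. There are 200 camera calls.

### The job

Get the office laminator ready for thick pouches: with a fingertip, push the fin of its round selector clockwise, click by click, until it points at the fifth short mark after the long off mark, without turning it on past that setting. Then press the round start button fully down and let it come up again. Only push: do not pinch the fin between the fingers, do not press start before the selector is set, and leave the mug, pen cup, speaker and calculator where they are.

Things in the scene. Friction and masses are not known exactly. Their poses are not given: they have to be found in the camera images.
- laminator: White desktop laminator that does not move, 170 (x) by 400 (y) by 85 mm high, flat top. Origin: centre of its underside. At yaw 0 the feed slot faces the robot (-x) and +y is the robot's left. On top: the selector at x 0, y +85 mm (body frame) on a flush black panel; the start button at x 0, y -105 mm. Nothing else rises above the top.
- dial_centre (a point): On the selector's axis, level with the upper face of its disc, 93 mm above the table. The disc is plain metal, 80 mm in diameter, with a hub 18 mm in diameter that rises 4 mm above the disc.
- fin_tip (a point): Outer end of the selector's pointer fin, half-way up, 40 mm from the axis. The fin is one upright black radial bar on the disc, from 4 to 40 mm from the axis (nothing opposite), 14 mm thick, 24 mm tall (top 117 mm above the table); a thin white line runs along its top. Push its side 20 to 38 mm from the axis.
- selector (a joint): Selector angle, rad, growing clockwise from above. Eight sprung click positions 0.5236 apart, from 0 (off, long white mark on the panel) to 3.665 (end stop); the other seven have short marks, the fifth at 2.618. At q the fin points (285 degrees - q) counter-clockwise from the laminator's +x. Takes up to 0.12 N m (5 N on the fin); past half-way it snaps to the next. Starts at one of the first three.
- start_top (a point): Centre of the top face of the round grey start button, 34 mm in diameter, in a low grey housing on the laminator's top. It moves straight down with the button.
- start (a joint): Travel of the start button in m: 0 up, 0.006 fully down, which takes 5 N; it springs up again.
- mug: White mug, 80 mm in diameter, 95 mm high, handle at its +y side; stands beside or behind the laminator; origin: centre of its underside.
- pen_cup: Brown card cup, 78 mm in diameter at the rim, 95 mm high, with pens up to 145 mm; origin: centre of its underside.
- speaker: Black box-shaped speaker 65 by 65 by 70 mm; origin: centre of its underside.
- calculator: Flat grey calculator 115 by 75 by 14 mm; origin: centre of its underside.

How it is judged:
By the outcome, as a careful person would: the job done as asked, in the order asked, and still so for the second after the job is handed in, with the robot touching nothing.
It also fails if it takes over 58 s, if anything falls off the work surface, if the arm or the gripper's body presses on something with over 40 N, if the wrist force passes 120 N, or if a joint passes its speed limit or range.

## Working session

There is one attempt and no reset: what is moved stays moved. The work goes in short steps, Python scripts to look and compute and a tool call to move; the robot and the scene stay as the last step left them, time stands still between calls to the robot, and variables do not carry over. Pictures are saved under pics/ and viewed, at most 10 in all, crops included, and the job is handed in when it is done.

Besides the shell and the picture viewer there is one more tool, called after "Request:" by a JSON object that holds its "api" and its "payload". apply_moves: Moves the arm, as the interface text tells. Its arguments: {"type":"object","properties":{"rows":{"type":"array","items":{"type":"array","items":{"type":"number"}}},"claw":{"type":"number"},"newtons":{"type":"number"}},"required":["rows"]}

```bash
mkdir -p pics; cat > h.py <<'E'
import numpy as np, cv2
from bench import r
from scipy.spatial.transform import Rotation as R
def att(f):
    a=np.array(f["attitude"],float)
    return a if a.shape==(3,3) else R.from_rotvec(a).as_matrix() if a.size==3 else R.from_quat(a).as_matrix()
def onplane(f,p,z):
    K=np.array(f["intrinsics"]);d=np.linalg.inv(K)@np.array([p[0],p[1],1.])
    d=att(f)@(d*[1,-1,-1]);e=np.array(f["eye"]);return e+d*(z-e[2])/d[2]
def proj(f,P):
    c=att(f).T@(np.array(P)-np.array(f["eye"]));c=c*[1,-1,-1];q=np.array(f["intrinsics"])@c;return q[:2]/q[2]
E
cat > a.py <<'E'
from h import *
o=r.get_obs();print({k:np.round(v,3).tolist() for k,v in o.items()})
H=dict(dial_centre=.093,fin_tip=.105,start_top=None,laminator=0,mug=0,pen_cup=0,speaker=0,calculator=0)
ims=[]
for n in("top","side"):
    f=r.grab_frame(n);ims.append(f["pixels"]);print(n,[k for k in f],np.round(f["eye"],3),np.round(f["attitude"],3).tolist())
    for t,z in H.items():
        for d in r.landmark_of(f,t)[:2]:print(t,round(d["conf"],2),np.round(d["point"],1),np.round(onplane(f,d["point"],.092 if z is None else z),3))
    cv2.imwrite(f"pics/{n}1.png",f["pixels"][...,::-1])
E
python3 a.py
```

```text
{'clock': 0.0, 'joints': [-1.248, 0.478, 0.022, 1.556, -0.011, 1.109, -0.083], 'qvel': [0.001, -0.001, -0.001, 0.001, -0.002, 0.0, 0.0], 'tau': [0.0, -59.644, 1.607, -28.121, 0.012, 0.009, -0.0], 'tcp_pos': [0.282, 0.613, 0.204], 'orientation': [-0.671, -3.069, 0.003], 'contact_force': [0.295, -1.06, 0.149], 'moment': [0.049, 0.039, -0.028], 'gripper_force': 0.0, 'grip_width': 0.085}
top ['pixels', 'intrinsics', 'eye', 'attitude', 'shot'] [0.457 0.004 1.16 ] [0.119, -0.13, -1.539]
dial_centre 0.64 [230.6 218.9] [0.546 0.043 0.093]
fin_tip 0.57 [247.8 218.6] [ 0.548 -0.006  0.105]
start_top 0.47 [296.3 204.4] [ 0.594 -0.147  0.092]
start_top 0.29 [283.9 155.9] [ 0.739 -0.109  0.092]
laminator 0.83 [258.3 214.2] [ 0.571 -0.04   0.   ]
mug 0.91 [346.4 199.6] [ 0.626 -0.319  0.   ]
pen_cup 0.78 [174.8 240.2] [0.483 0.218 0.   ]
pen_cup 0.27 [231.2 219.2] [0.553 0.045 0.   ]
speaker 0.66 [212.9 169.1] [0.712 0.109 0.   ]
calculator 0.93 [281.7 155.6] [ 0.764 -0.111  0.   ]
side ['pixels', 'intrinsics', 'eye', 'attitude', 'shot'] [ 0.272 -0.805  0.968] [0.793, -0.166, -0.441]
dial_centre 0.61 [214.  199.7] [0.546 0.043 0.093]
fin_tip 0.94 [218.6 206.1] [0.544 0.002 0.105]
start_top 0.58 [258.6 237.7] [ 0.597 -0.142  0.092]
laminator 0.59 [235.3 238.2] [ 0.569 -0.043  0.   ]
mug 0.6 [302.2 308.1] [ 0.624 -0.33   0.   ]
pen_cup 0.78 [178.6 194. ] [0.483 0.211 0.   ]
speaker 0.88 [260. 195.] [0.715 0.085 0.   ]
speaker 0.52 [304.8 304.7] [ 0.635 -0.324  0.   ]
calculator 0.87 [306.9 232.8] [ 0.766 -0.121  0.   ]
```

```bash
python3 -c "
import cv2
a=cv2.imread('pics/top1.png')[130:290,140:380];b=cv2.imread('pics/side1.png')[140:290,140:340]
cv2.imwrite('pics/c1.png',cv2.vconcat([cv2.resize(a,(480,320),interpolation=2),cv2.resize(b,(480,280),interpolation=2)]))"
```

```text
(no output)
```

View pics/c1.png

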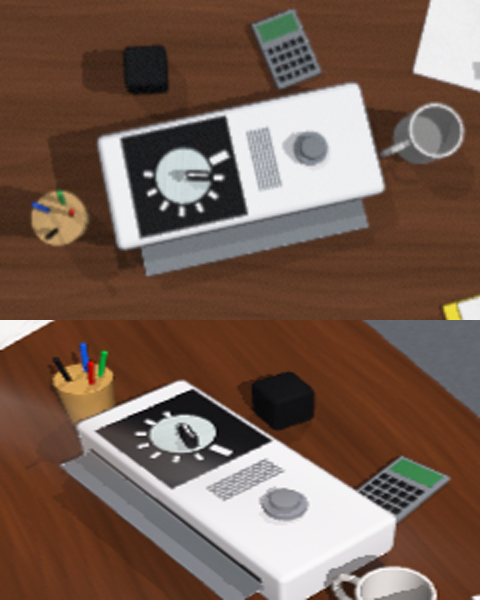

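The top view shows the fin pointing image-right (world −y) at the first short mark, so q≈0.52. The networks' dial centre (0.546, 0.043) and start button (0.596, −0.144) fit a yaw of about 15°. The fin has to go four clicks clockwise.

Request:
{"api": "apply_moves", "payload": {"rows": [[-0.15,-0.12,0,0,0,-0.05],[-0.35,-0.28,0,0,0,-0.12],[-0.55,-0.44,0,0,0,-0.2],[-0.75,-0.6,0,0,0,-0.278],[-0.95,-0.76,0,0,0,-0.278]], "claw": 0}}

```text
clock: 1.52
tcp_pos: [0.4165, 0.3451, 0.2056]
orientation: [-0.011, 3.141, 0.001]
contact_force: [1.3, 0.6, 0.4]
grip_width: -0.0001
gripper_force: 0.0
```

Request:
{"api": "apply_moves", "payload": {"rows": [[-0.13,-0.2,0,0,0,0],[-0.27,-0.4,0,0,0,0],[-0.4,-0.6,0,0,0,0],[-0.53,-0.8,0,0,0,0],[-0.66,-1.0,0,0,0,0]]}}

```text
clock: 2.15
tcp_pos: [0.5831, 0.0964, 0.2056]
orientation: [-0.01, 3.141, 0.001]
contact_force: [0.9, -0.2, -0.4]
grip_width: -0.0001
gripper_force: 0.0
```

Request:
{"api": "apply_moves", "payload": {"rows": [[0,-0.16,0.05,0,0,0],[0,-0.32,0.15,0,0,0],[0,-0.32,0.22,0,0,0],[0,-0.32,0.22,0,0,0]]}}

```text
clock: 2.65
tcp_pos: [0.5815, 0.0185, 0.149]
orientation: [0.01, -3.139, -0.0]
contact_force: [0.5, 0.5, 0.9]
grip_width: 0.0
gripper_force: 0.0
```

```bash
cat > m.py <<'E'
from h import *
import sys
tag=sys.argv[1];o=r.get_obs();print(np.round(o["tcp_pos"],4),np.round(o["orientation"],3),np.round(o["contact_force"],1),np.round(o["joints"],2),o["clock"])
C=np.array([.546,.043])
for n in("top","side","wrist"):
    f=r.grab_frame(n)
    for t,z in dict(dial_centre=.093,fin_tip=.105,start_top=.092).items():
        for d in r.landmark_of(f,t)[:1]:
            p=onplane(f,d["point"],z);print(n,t,round(d["conf"],2),np.round(d["point"],0),np.round(p,4),"ang",round(np.degrees(np.arctan2(*(p[:2]-C)[::-1]))%360,1) if t=="fin_tip" else "")
    cv2.imwrite(f"pics/{n}{tag}.png",f["pixels"][...,::-1])
E
python3 m.py 2; cp pics/wrist2.png pics/w2.png
```

```text
[0.5815 0.0185 0.149 ] [ 0.01  -3.139 -0.   ] [0.5 0.5 0.9] [-0.29  0.39  0.19  1.85 -0.09  0.92  1.52] 2.65
side dial_centre 0.72 [217. 200.] [0.5536 0.0393 0.093 ] ang 
side fin_tip 0.85 [221. 207.] [ 0.5477 -0.0052  0.105 ] ang 272.0
side start_top 0.63 [261. 194.] [0.6755 0.0016 0.092 ] ang 
wrist dial_centre 0.9 [286. 159.] [0.5482 0.0426 0.093 ] ang 
wrist fin_tip 0.71 [230. 163.] [0.5484 0.0016 0.105 ] ang 273.4
wrist start_top 0.6 [ 42. 222.] [ 0.6009 -0.1524  0.092 ] ang
```

View pics/wrist2.png

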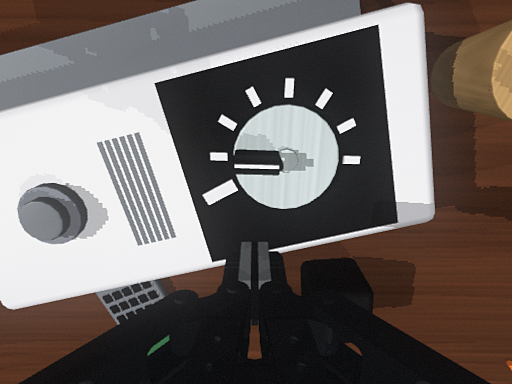

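Request:
{"api": "apply_moves", "payload": {"rows": [[0,0,0.06,0,0,0],[0,0,0.12,0,0,0],[0,0,0.18,0,0,0],[0,0,0.18,0,0,0],[0,0,0.18,0,0,0]]}}

```text
clock: 3.88
tcp_pos: [0.5827, 0.0179, 0.1053]
orientation: [-0.009, 3.142, -0.0]
contact_force: [-0.9, 0.9, 0.0]
grip_width: -0.0005
gripper_force: 0.0
```

Request:
{"api": "apply_moves", "payload": {"rows": [[0.02,-0.016,0.008,0,0,0],[0.04,-0.016,0.008,0,0,0],[0.06,-0.016,0.008,0,0,0],[0.06,-0.016,0.008,0,0,0]]}}

```text
clock: 4.38
tcp_pos: [0.5671, 0.0139, 0.1035]
orientation: [0.009, -3.142, -0.0]
contact_force: [0.8, 0.7, 0.1]
grip_width: 0.0002
gripper_force: 0.0
```

Request:
{"api": "apply_moves", "payload": {"rows": [[0.006,-0.004,0,0,0,0.033],[0.012,-0.008,0,0,0,0.067],[0.018,-0.011,0,0,0,0.1],[0.025,-0.014,0,0,0,0.133],[0.032,-0.017,0,0,0,0.167]]}}

```text
clock: 5.0
tcp_pos: [0.5597, 0.0097, 0.1034]
orientation: [0.404, 3.115, 0.0]
contact_force: [0.3, -0.4, -0.3]
grip_width: -0.0002
gripper_force: 0.0
```

```bash
cat > k.py <<'E'
from h import *
import sys
C=np.array([.5475,.0425]);o=r.get_obs();p=o["tcp_pos"];X=R.from_rotvec(o["orientation"]).as_matrix()
f=r.grab_frame("wrist");c=X.T@np.append(C-p[:2],0)
print("t",o["clock"],"c_tool",np.round(c,4),"z",round(p[2],4),"push phi",round((np.degrees(np.arctan2(X[1,0],X[0,0]))+90)%360,1),"F",np.round(o["contact_force"],1))
fins=[]
for n in("wrist","top","side"):
    if n!="wrist":f=r.grab_frame(n)
    for d in r.landmark_of(f,"fin_tip")[:1]:
        q=onplane(f,d["point"],.105)[:2]-C;print(n,round(d["conf"],2),"fin ang",round(np.degrees(np.arctan2(q[1],q[0]))%360,1),"r",round(np.hypot(*q),3))
    cv2.imwrite(f"pics/{n}_{sys.argv[1]}.png",f["pixels"][...,::-1])
E
python3 k.py 3
```

```text
t 5.0 c_tool [ 0.0202  0.0286 -0.    ] z 0.1034 push phi 255.2 F [ 0.3 -0.4 -0.3]
wrist 0.82 fin ang 271.7 r 0.039
side 0.72 fin ang 261.6 r 0.047
```

View pics/wrist_3.png

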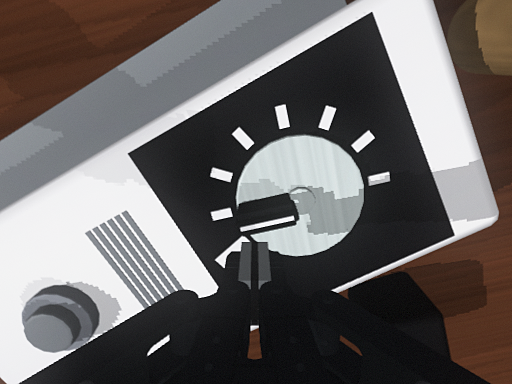

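The wrist view shows the fingertips at about (255,245), just behind the fin (about (268,222)), with no contact yet. I'll continue the arc.

Request:
{"api": "apply_moves", "payload": {"rows": [[0.006,-0.004,0,0,0,0.033],[0.012,-0.008,0,0,0,0.067],[0.018,-0.011,0,0,0,0.1],[0.025,-0.014,0,0,0,0.133],[0.032,-0.017,0,0,0,0.167]]}}

```text
clock: 5.92
tcp_pos: [0.5508, 0.0075, 0.1033]
orientation: [0.807, 3.036, 0.0]
contact_force: [-0.3, 0.8, -0.2]
grip_width: 0.0002
gripper_force: 0.0
```

```bash
python3 k.py 4
```

```text
t 5.925 c_tool [0.0202 0.0287 0.    ] z 0.1033 push phi 240.2 F [-0.3  0.8 -0.2]
side 0.92 fin ang 254.4 r 0.028
```

View pics/wrist_4.png

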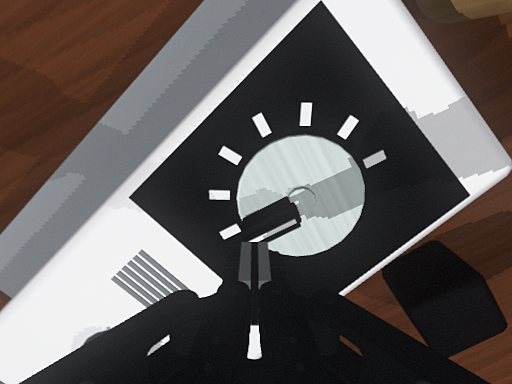

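The wrist view shows the fin lagging the tool by more than I expected. I'll overlay the modelled fin to read its angle.

```bash
cat > ov.py <<'E'
from h import *
import sys
C=np.array([.5475,.0425]);out=[]
f=r.grab_frame("wrist");p=r.get_obs()["tcp_pos"]
x,y=160,140
for a in map(float,sys.argv[2:]):
    im=cv2.resize(f["pixels"][140:290,180:330,::-1],(400,400),interpolation=2);s=400/150
    u=np.array([np.cos(np.radians(a)),np.sin(np.radians(a))]);n=np.array([-u[1],u[0]])
    for z,col in((.117,(0,0,255)),(.093,(0,255,0))):
        q=np.array([(proj(f,np.append(C+i*u+j*n,z))-[180,140])*s for i,j in((.004,.007),(.04,.007),(.04,-.007),(.004,-.007))])
        cv2.polylines(im,[q.astype(int)],True,col,1)
    out.append(im)
cv2.imwrite(f"pics/{sys.argv[1]}.png",cv2.hconcat(out))
E
python3 ov.py ov1 255 268
```

```text
(no output)
```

View pics/ov1.png

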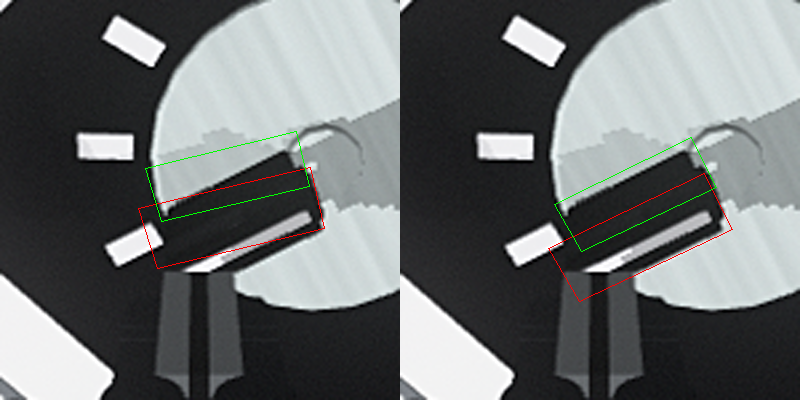

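```bash
python3 - <<'E'
from h import *
f=r.grab_frame("wrist");o=r.get_obs();p=o["tcp_pos"];X=R.from_rotvec(o["orientation"]).as_matrix()
for d in ([0,0,0],[.011,0,0],[-.011,0,0],[0,.0145,0],[0,-.0145,0],[0,0,-.02],[.011,0,-.02]):print(d,np.round(proj(f,p+X@np.array(d)),1))
print(np.round(X.T@(f["eye"]-p),3),o["contact_force"],o["moment"])
f=r.grab_frame("side");print(proj(f,p),proj(f,[.5475,.0425,.093]),[ (a,np.round(proj(f,[.5475+.04*np.cos(np.radians(a)),.0425+.04*np.sin(np.radians(a)),.105]))) for a in(240,255,270)])
x,y=proj(f,p).astype(int)
cv2.imwrite("pics/s5.png",cv2.resize(f["pixels"][y-40:y+40,x-50:x+50,::-1],(800,600)[:2],interpolation=2))
E
```

```text
[0, 0, 0] [253.5 235.1]
[0.011, 0, 0] [253.5 218.5]
[-0.011, 0, 0] [253.5 251.2]
[0, 0.0145, 0] [277.4 235.1]
[0, -0.0145, 0] [229.7 235.1]
[0, 0, -0.02] [253.5 251.3]
[0.011, 0, -0.02] [253.5 233. ]
[ 0.083  0.    -0.169] [-0.09576349  1.00490219 -0.14801626] [ 0.00491673  0.01554658 -0.04710273]
[220.19437566 204.48141584] [214.6294442  199.67887649] [(240, array([212., 207.])), (255, array([216., 206.])), (270, array([220., 206.]))]
```

View pics/s5.png

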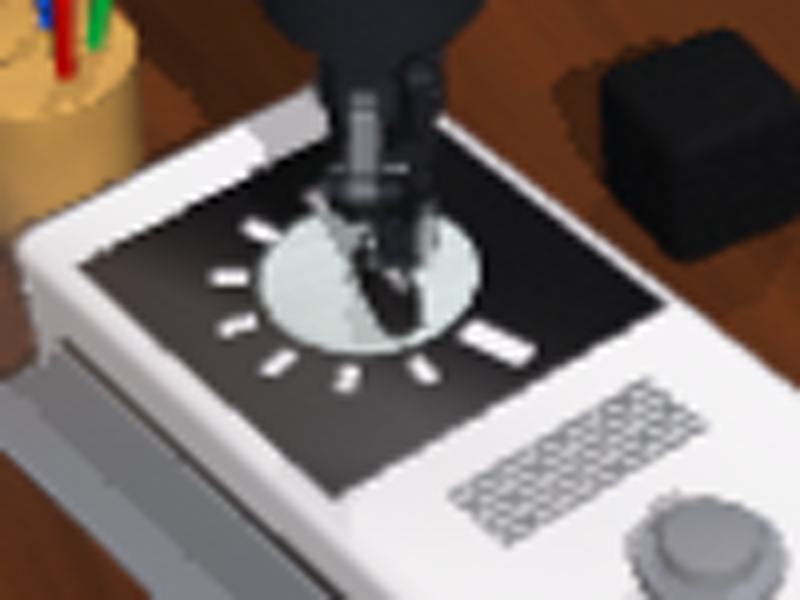

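The fin is still at about 268°, the first mark, with the fingertip right at it. I'll push on another 12° and check for contact.

Request:
{"api": "apply_moves", "payload": {"rows": [[0.006,-0.004,0,0,0,0.033],[0.012,-0.008,0,0,0,0.067],[0.018,-0.011,0,0,0,0.1],[0.025,-0.014,0,0,0,0.133]]}}

```text
clock: 6.88
tcp_pos: [0.5436, 0.0076, 0.1033]
orientation: [1.12, 2.935, 0.0]
contact_force: [0.3, 0.4, 0.1]
grip_width: 0.0003
gripper_force: 0.0
```

```bash
python3 k.py 6; python3 ov.py ov2 255 240
```

```text
t 6.875 c_tool [0.0204 0.0287 0.    ] z 0.1033 push phi 228.2 F [0.3 0.4 0.1]
wrist 0.67 fin ang 272.7 r 0.04
side 0.63 fin ang 260.5 r 0.045
```

View pics/ov2.png

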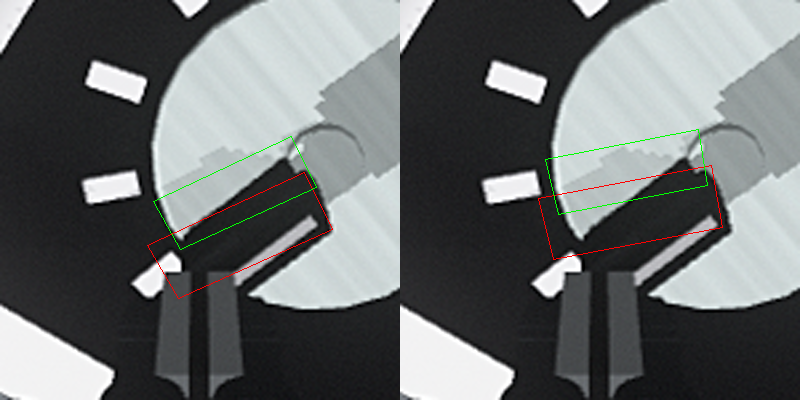

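The finger now overlaps the fin in the image, and there is no force. So the real fingertips sit higher than the TCP reading and pass over the fin. I'll back off behind the fin and feel for the disc.

Request:
{"api": "apply_moves", "payload": {"rows": [[-0.02,0.024,-0.06,0,0,-0.093],[-0.04,0.048,-0.06,0,0,-0.187],[-0.06,0.072,-0.06,0,0,-0.28],[-0.08,0.098,-0.06,0,0,-0.374],[-0.098,0.122,-0.06,0,0,-0.467]]}}

```text
clock: 7.85
tcp_pos: [0.5825, 0.014, 0.1183]
orientation: [-0.017, 3.141, 0.0]
contact_force: [-0.2, -0.0, -0.3]
grip_width: -0.0001
gripper_force: 0.0
```

Request:
{"api": "apply_moves", "payload": {"rows": [[-0.02,0,0.04,0,0,0],[-0.02,0,0.08,0,0,0],[-0.02,0,0.088,0,0,0],[-0.02,0,0.096,0,0,0],[-0.02,0,0.096,0,0,0]]}}

```text
clock: 8.48
tcp_pos: [0.5871, 0.0141, 0.0943]
orientation: [0.009, -3.142, 0.0]
contact_force: [0.1, -1.3, 0.1]
grip_width: -0.0004
gripper_force: 0.0
```

Request:
{"api": "apply_moves", "payload": {"rows": [[0,0,0.008,0,0,0],[0,0,0.016,0,0,0],[0,0,0.016,0,0,0]]}}

```text
clock: 8.85
tcp_pos: [0.587, 0.0141, 0.0901]
orientation: [0.009, -3.141, -0.0]
contact_force: [-0.5, 0.5, 0.9]
grip_width: -0.0
gripper_force: 0.0
```

Request:
{"api": "apply_moves", "payload": {"rows": [[0,0,0.008,0,0,0],[0,0,0.016,0,0,0],[0,0,0.016,0,0,0]]}}

```text
clock: 9.22
tcp_pos: [0.587, 0.0141, 0.0861]
orientation: [0.009, -3.141, 0.0]
contact_force: [-0.3, 0.1, -0.2]
grip_width: 0.0003
gripper_force: 0.0
```

```bash
python3 - <<'E'
from h import *
o=r.get_obs();p=o["tcp_pos"];print(p,o["contact_force"])
f=r.grab_frame("wrist")
im=cv2.resize(f["pixels"][130:300,180:340,::-1],(400,425),interpolation=2)
g=r.grab_frame("side");x,y=proj(g,p).astype(int);print(proj(g,p),proj(f,p))
i2=g["pixels"][y-30:y+30,x-28:x+28,::-1].copy();i2=cv2.resize(i2,(397,425),interpolation=2)
cv2.circle(i2,(int(28.5*397/56),int(30.5*425/60)),3,(0,0,255),-1)
cv2.imwrite("pics/w7.png",cv2.convertScaleAbs(cv2.hconcat([im,i2]),alpha=2,beta=20))
E
```

```text
[0.58698332 0.01406704 0.0860512 ] [-0.31216645  0.11419858 -0.17743125]
[231.26639825 203.1321752 ] [253.28348333 234.78666189]
```

View pics/w7.png

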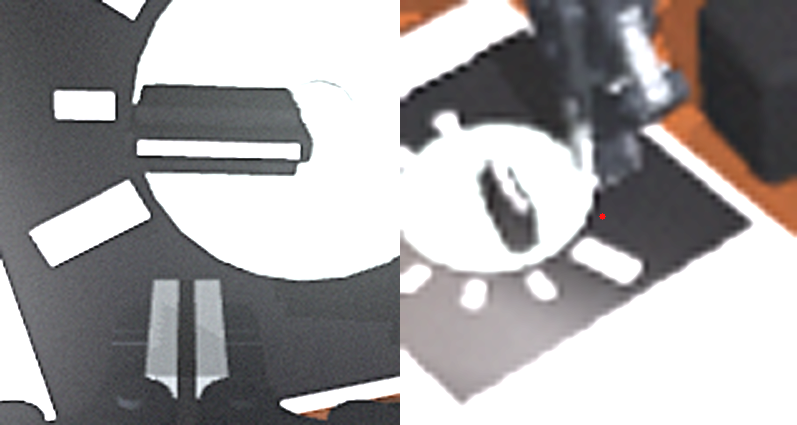

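The side view puts the fingertips (crop (610,178)) about 5 px above the projected TCP (602,216), so the real tips are roughly 20 mm higher. I'll keep descending slowly and watch the force.

Request:
{"api": "apply_moves", "payload": {"rows": [[0,0,0.006,0,0,0],[0,0,0.012,0,0,0],[0,0,0.012,0,0,0]]}}

```text
clock: 9.7
tcp_pos: [0.587, 0.0141, 0.0831]
orientation: [0.009, -3.141, 0.0]
contact_force: [-0.1, 0.1, -0.1]
grip_width: -0.0002
gripper_force: 0.0
```

Request:
{"api": "apply_moves", "payload": {"rows": [[0,0,0.006,0,0,0],[0,0,0.012,0,0,0],[0,0,0.018,0,0,0],[0,0,0.018,0,0,0]]}}

```text
clock: 10.2
tcp_pos: [0.587, 0.0141, 0.0786]
orientation: [0.009, -3.141, 0.0]
contact_force: [-1.2, 0.1, 0.4]
grip_width: -0.0001
gripper_force: 0.0
```

Request:
{"api": "apply_moves", "payload": {"rows": [[0,0,0.006,0,0,0],[0,0,0.012,0,0,0],[0,0,0.012,0,0,0]]}}

```text
clock: 10.58
tcp_pos: [0.587, 0.0141, 0.0756]
orientation: [0.009, -3.141, 0.0]
contact_force: [-0.2, -0.6, 0.0]
grip_width: -0.0003
gripper_force: 0.0
```

Request:
{"api": "apply_moves", "payload": {"rows": [[0,0,0.006,0,0,0],[0,0,0.012,0,0,0],[0,0,0.012,0,0,0]]}}

```text
clock: 10.95
tcp_pos: [0.587, 0.0141, 0.0726]
orientation: [0.009, -3.141, -0.0]
contact_force: [-0.9, 0.4, -1.0]
grip_width: -0.0001
gripper_force: 0.0
```

Request:
{"api": "apply_moves", "payload": {"rows": [[0,0,0.006,0,0,0],[0,0,0.012,0,0,0],[0,0,0.012,0,0,0]]}}

```text
clock: 11.32
tcp_pos: [0.587, 0.0141, 0.0696]
orientation: [0.009, -3.141, 0.0]
contact_force: [-0.6, -0.7, 0.3]
grip_width: 0.0
gripper_force: 0.0
```

Request:
{"api": "apply_moves", "payload": {"rows": [[0,0,-0.04,0,0,0],[0,0,-0.04,0,0,0],[0.025,0,-0.04,0,0,0],[0.05,0,-0.04,0,0,0],[0.075,0,-0.04,0,0,0]]}}

```text
clock: 11.95
tcp_pos: [0.5676, 0.014, 0.0797]
orientation: [0.009, -3.141, -0.0]
contact_force: [-0.3, -0.3, 0.1]
grip_width: 0.0001
gripper_force: 0.0
```

Request:
{"api": "apply_moves", "payload": {"rows": [[0.006,-0.004,0,0,0,0.033],[0.012,-0.008,0,0,0,0.067],[0.018,-0.011,0,0,0,0.1],[0.025,-0.014,0,0,0,0.133],[0.032,-0.017,0,0,0,0.167]]}}

```text
clock: 12.58
tcp_pos: [0.5611, 0.0099, 0.0799]
orientation: [0.404, 3.114, 0.001]
contact_force: [2.4, 0.4, -1.1]
grip_width: -0.0004
gripper_force: 1.0
```

```bash
python3 k.py 8; python3 ov.py ov3 255 240
```

```text
t 12.575 c_tool [ 0.0215  0.0281 -0.    ] z 0.0799 push phi 255.2 F [ 2.4  0.4 -1.1]
wrist 0.73 fin ang 259.8 r 0.04
side 0.72 fin ang 244.3 r 0.04
```

View pics/ov3.png

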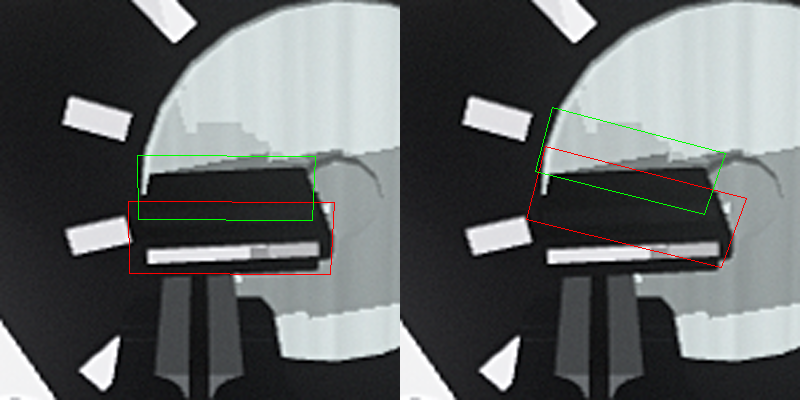

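Contact now: the fin is being pushed, at about 258°, with about 2.4 N. I'll continue clockwise in 15° steps.

Request:
{"api": "apply_moves", "payload": {"rows": [[0.006,-0.004,0,0,0,0.033],[0.012,-0.008,0,0,0,0.067],[0.018,-0.011,0,0,0,0.1],[0.025,-0.014,0,0,0,0.133],[0.032,-0.017,0,0,0,0.167]]}}

```text
clock: 13.55
tcp_pos: [0.5509, 0.0073, 0.0796]
orientation: [-0.808, -3.035, 0.001]
contact_force: [1.1, 0.4, 0.3]
grip_width: -0.0
gripper_force: 0.0
```

Request:
{"api": "apply_moves", "payload": {"rows": [[0.006,-0.004,0,0,0,0.033],[0.012,-0.008,0,0,0,0.067],[0.018,-0.011,0,0,0,0.1],[0.025,-0.014,0,0,0,0.133],[0.032,-0.017,0,0,0,0.167]]}}

```text
clock: 14.18
tcp_pos: [0.5429, 0.0073, 0.0798]
orientation: [1.198, 2.903, -0.0]
contact_force: [1.8, -0.9, 0.3]
grip_width: -0.0002
gripper_force: 1.0
```

```bash
python3 k.py 9
```

```text
t 14.175 c_tool [ 0.0216  0.0282 -0.    ] z 0.0798 push phi 225.1 F [ 1.8 -0.9  0.3]
wrist 0.8 fin ang 228.6 r 0.04
side 0.8 fin ang 223.3 r 0.052
```

Request:
{"api": "apply_moves", "payload": {"rows": [[0.006,-0.004,0,0,0,0.033],[0.012,-0.008,0,0,0,0.067],[0.018,-0.011,0,0,0,0.1],[0.025,-0.014,0,0,0,0.133],[0.032,-0.017,0,0,0,0.167]]}}

```text
clock: 15.1
tcp_pos: [0.5332, 0.0107, 0.0796]
orientation: [-1.566, -2.722, 0.0]
contact_force: [-0.5, -0.5, 0.3]
grip_width: 0.0001
gripper_force: 0.0
```

Request:
{"api": "apply_moves", "payload": {"rows": [[0.006,-0.004,0,0,0,0.033],[0.012,-0.008,0,0,0,0.067],[0.018,-0.011,0,0,0,0.1],[0.025,-0.014,0,0,0,0.133],[0.032,-0.017,0,0,0,0.167]]}}

```text
clock: 15.72
tcp_pos: [0.5263, 0.0146, 0.0798]
orientation: [1.91, 2.494, -0.0]
contact_force: [1.1, -1.2, -1.9]
grip_width: -0.0002
gripper_force: 1.0
```

```bash
python3 k.py 10
```

```text
t 15.725 c_tool [ 0.0214  0.0278 -0.    ] z 0.0798 push phi 195.1 F [ 1.1 -1.2 -1.9]
wrist 0.77 fin ang 202.9 r 0.038
top 0.47 fin ang 321.7 r 0.24
side 0.65 fin ang 209.8 r 0.05
```

Fin is near 200°, about to click to 180°. Another 15°, then 10°.

Request:
{"api": "apply_moves", "payload": {"rows": [[0.006,-0.004,0,0,0,0.033],[0.012,-0.008,0,0,0,0.067],[0.018,-0.011,0,0,0,0.1],[0.025,-0.014,0,0,0,0.133],[0.032,-0.017,0,0,0,0.167]]}}

```text
clock: 16.65
tcp_pos: [0.5195, 0.0224, 0.0797]
orientation: [-2.218, -2.223, 0.0]
contact_force: [-0.7, 0.4, -0.1]
grip_width: 0.0001
gripper_force: 0.0
```

Request:
{"api": "apply_moves", "payload": {"rows": [[0.004,-0.003,0,0,0,0.022],[0.008,-0.005,0,0,0,0.044],[0.012,-0.008,0,0,0,0.067],[0.016,-0.01,0,0,0,0.089],[0.02,-0.012,0,0,0,0.111]]}}

```text
clock: 17.27
tcp_pos: [0.517, 0.026, 0.0798]
orientation: [2.406, 2.019, -0.001]
contact_force: [0.6, -3.4, -0.0]
grip_width: 0.0001
gripper_force: 1.8
```

```bash
python3 k.py 11
```

```text
t 17.275 c_tool [ 0.0215  0.0272 -0.    ] z 0.0798 push phi 170.0 F [ 0.6 -3.4 -0. ]
wrist 0.61 fin ang 176.6 r 0.04
side 0.56 fin ang 168.2 r 0.042
```

Request:
{"api": "apply_moves", "payload": {"rows": [[0.003,-0.002,0,0,0,0.015],[0.006,-0.004,0,0,0,0.03],[0.009,-0.006,0,0,0,0.05],[0.012,-0.008,0,0,0,0.067],[0.012,-0.008,0,0,0,0.067]]}}

```text
clock: 18.2
tcp_pos: [0.5155, 0.0307, 0.0798]
orientation: [-2.506, -1.894, -0.0]
contact_force: [0.5, -0.7, 0.8]
grip_width: -0.0001
gripper_force: 0.4
```

Request:
{"api": "apply_moves", "payload": {"rows": [[0.003,-0.002,0,0,0,0.015],[0.006,-0.004,0,0,0,0.03],[0.008,-0.006,0,0,0,0.044],[0.008,-0.006,0,0,0,0.044]]}}

```text
clock: 18.7
tcp_pos: [0.5145, 0.0328, 0.0797]
orientation: [-2.57, -1.806, 0.0]
contact_force: [0.1, 0.0, 0.3]
grip_width: 0.0001
gripper_force: 0.1
```

```bash
python3 k.py 12
```

```text
t 18.7 c_tool [ 0.0203  0.0278 -0.    ] z 0.0797 push phi 160.2 F [0.1 0.  0.3]
wrist 0.6 fin ang 164.4 r 0.039
side 0.56 fin ang 172.4 r 0.043
```

Request:
{"api": "apply_moves", "payload": {"rows": [[0.003,-0.002,0,0,0,0.018],[0.006,-0.004,0,0,0,0.036],[0.006,-0.004,0,0,0,0.036]]}}

```text
clock: 19.38
tcp_pos: [0.5142, 0.0344, 0.0798]
orientation: [-2.621, -1.732, 0.0]
contact_force: [0.2, -0.4, 0.2]
grip_width: 0.0001
gripper_force: 0.0
```

Request:
{"api": "apply_moves", "payload": {"rows": [[-0.03,0,0,0,0,0],[-0.06,0,0,0,0,0],[-0.06,0,-0.12,0,0,0],[-0.06,0,-0.28,0,0,0],[-0.06,0,-0.4,0,0,0]]}}

```text
clock: 20.0
tcp_pos: [0.5083, 0.0195, 0.1812]
orientation: [2.622, 1.731, 0.001]
contact_force: [0.6, 0.2, 0.4]
grip_width: 0.0
gripper_force: 0.0
```

```bash
python3 - <<'E'
from h import *
C=np.array([.5475,.0425]);o=r.get_obs();print(o["tcp_pos"],o["orientation"])
f=r.grab_frame("wrist");im=f["pixels"][...,::-1].copy()
for a,col in((180,(255,0,0)),(150,(0,255,0)),(120,(0,0,255))):
    q=[proj(f,np.append(C+s*np.array([np.cos(np.radians(a)),np.sin(np.radians(a))]),.117)) for s in(.04,.06)]
    cv2.line(im,*[tuple(int(v) for v in k) for k in q],col,1)
for d in r.landmark_of(f,"fin_tip")[:1]:
    p=onplane(f,d["point"],.105)[:2]-C;print(np.degrees(np.arctan2(*p[::-1]))%360)
for n in("wrist","top","side"):
    if n!="wrist":f=r.grab_frame(n)
    for z in(.091,):
        for d in r.landmark_of(f,"start_top")[:2]:print(n,d["conf"],onplane(f,d["point"],z))
cv2.imwrite("pics/w13.png",im)
E
```

```text
[0.50830905 0.01954641 0.18116536] [2.62152721e+00 1.73099113e+00 1.08254852e-03]
148.00564928740326
wrist 0.95 [ 0.59784858 -0.15626616  0.091     ]
top 0.39 [ 0.59556388 -0.14119553  0.091     ]
side 0.46 [ 0.6062524  -0.13530976  0.091     ]
side 0.43 [ 0.71733167 -0.18051724  0.091     ]
```

View pics/w13.png

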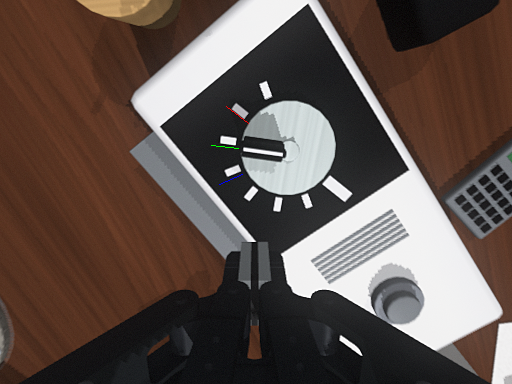

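The fin points at (228,141). Counting from the long mark at (337,188), that is the fifth short mark. Next is the start button, at about (0.5965, −0.142).

Request:
{"api": "apply_moves", "payload": {"rows": [[-0.09,0.116,0,0,0,0],[-0.18,0.232,0,0,0,0],[-0.27,0.348,0,0,0,0],[-0.36,0.464,0.1,0,0,0],[-0.452,0.581,0.24,0,0,0]]}}

```text
clock: 20.98
tcp_pos: [0.5985, -0.1414, 0.1184]
orientation: [-2.62, -1.733, -0.0]
contact_force: [0.6, 0.8, 0.8]
grip_width: 0.0002
gripper_force: 0.0
```

Request:
{"api": "apply_moves", "payload": {"rows": [[0,0,0.04,0,0,0],[0,0,0.06,0,0,0],[0,0,0.06,0,0,0]]}}

```text
clock: 21.35
tcp_pos: [0.5976, -0.1391, 0.1048]
orientation: [-2.619, -1.734, -0.0]
contact_force: [0.9, 0.4, 0.2]
grip_width: 0.0001
gripper_force: 0.0
```

```bash
python3 - <<'E'
from h import *
o=r.get_obs();p=o["tcp_pos"];print(p,o["clock"],o["contact_force"])
for n in("wrist","side"):
    f=r.grab_frame(n)
    for d in r.landmark_of(f,"start_top")[:1]:
        for z in(.09,.1,.11):print(n,d["conf"],d["point"],onplane(f,d["point"],z))
    for d in r.landmark_of(f,"fin_tip")[:1]:
        q=onplane(f,d["point"],.105)[:2]-[.5475,.0425];print("fin",np.degrees(np.arctan2(*q[::-1]))%360)
E
```

```text
[ 0.59755521 -0.13911001  0.1047503 ] 21.35 [0.86472977 0.43172008 0.19843867]
wrist 0.68 [249.4, 243.7] [ 0.58889083 -0.15018305  0.09      ]
wrist 0.68 [249.4, 243.7] [ 0.59108719 -0.14545999  0.1       ]
wrist 0.68 [249.4, 243.7] [ 0.59328355 -0.14073693  0.11      ]
side 0.51 [260.0, 235.3] [ 0.60434225 -0.1349374   0.09      ]
side 0.51 [260.0, 235.3] [ 0.60056005 -0.14257443  0.1       ]
side 0.51 [260.0, 235.3] [ 0.59677784 -0.15021146  0.11      ]
fin 162.36940340461234
```

Request:
{"api": "apply_moves", "payload": {"rows": [[-0.014,0,0.03,0,0,0],[-0.014,0,0.05,0,0,0],[-0.014,0,0.06,0,0,0],[-0.014,0,0.068,0,0,0],[-0.014,0,0.068,0,0,0]]}}

```text
clock: 22.28
tcp_pos: [0.5963, -0.1437, 0.0876]
orientation: [-2.621, -1.732, 0.0]
contact_force: [0.7, -0.3, -0.7]
grip_width: 0.0003
gripper_force: 0.0
```

Request:
{"api": "apply_moves", "payload": {"rows": [[0,0,0.006,0,0,0],[0,0,0.012,0,0,0],[0,0,0.018,0,0,0],[0,0,0.018,0,0,0]]}}

```text
clock: 22.78
tcp_pos: [0.5962, -0.1436, 0.0832]
orientation: [-2.621, -1.732, 0.0]
contact_force: [-0.6, -0.2, -0.2]
grip_width: 0.0001
gripper_force: 0.0
```

Request:
{"api": "apply_moves", "payload": {"rows": [[0,0,0.006,0,0,0],[0,0,0.012,0,0,0],[0,0,0.012,0,0,0]]}}

```text
clock: 23.15
tcp_pos: [0.5964, -0.1437, 0.0804]
orientation: [2.621, 1.732, 0.0]
contact_force: [-0.5, 0.7, 1.4]
grip_width: 0.0
gripper_force: 0.9
```

Request:
{"api": "apply_moves", "payload": {"rows": [[0,0,0.006,0,0,0],[0,0,0.012,0,0,0],[0,0,0.012,0,0,0]]}}

```text
clock: 23.52
tcp_pos: [0.5964, -0.1437, 0.0774]
orientation: [2.621, 1.732, 0.0]
contact_force: [-0.7, 1.1, 4.2]
grip_width: 0.0001
gripper_force: 1.8
```

Request:
{"api": "apply_moves", "payload": {"rows": [[0,0,0.006,0,0,0],[0,0,0.012,0,0,0],[0,0,0.012,0,0,0]]}}

```text
clock: 23.9
tcp_pos: [0.5965, -0.1437, 0.075]
orientation: [-2.621, -1.732, -0.001]
contact_force: [-3.3, 1.7, 10.9]
grip_width: -0.0001
gripper_force: 5.4
```

Fully down: the force climbs past 5 N to 11 N. A slight extra press, then release.

Request:
{"api": "apply_moves", "payload": {"rows": [[0,0,0.003,0,0,0],[0,0,0.003,0,0,0]]}}

```text
clock: 24.15
tcp_pos: [0.5965, -0.1437, 0.0749]
orientation: [-2.62, -1.732, -0.002]
contact_force: [-6.0, 2.4, 16.5]
grip_width: 0.0003
gripper_force: 8.2
```

Request:
{"api": "apply_moves", "payload": {"rows": [[0,0,-0.02,0,0,0],[0,0,-0.06,0,0,0],[0,0,-0.16,0,0,0],[0,0,-0.32,0,0,0],[0,0,-0.4,0,0,0]]}}

```text
clock: 24.78
tcp_pos: [0.597, -0.1441, 0.1754]
orientation: [2.62, 1.731, 0.002]
contact_force: [-0.2, -0.6, -0.6]
grip_width: 0.0
gripper_force: 0.0
```

```bash
python3 - <<'E'
from h import *
o=r.get_obs();print(o["tcp_pos"],o["clock"],o["contact_force"])
for n in("wrist","top","side"):
    f=r.grab_frame(n)
    for t,z in(("fin_tip",.105),("dial_centre",.093),("mug",0),("calculator",0),("speaker",0)):
        for d in r.landmark_of(f,t)[:1]:
            q=onplane(f,d["point"],z);print(n,t,round(d["conf"],2),np.round(q[:2],3),np.round(np.degrees(np.arctan2(q[1]-.0425,q[0]-.5475))%360) if t=="fin_tip" else "")
E
```

```text
[ 0.59699639 -0.14406029  0.17539437] 24.775 [-0.15540873 -0.58544067 -0.62918409]
wrist mug 0.71 [ 0.622 -0.325] 
wrist calculator 0.8 [ 0.769 -0.112] 
top fin_tip 0.9 [0.513 0.063] 149.0
top dial_centre 0.6 [0.552 0.039] 
top mug 0.94 [ 0.63  -0.313] 
top calculator 0.79 [ 0.761 -0.113] 
top speaker 0.96 [0.718 0.103] 
side fin_tip 0.88 [0.515 0.058] 155.0
side dial_centre 0.69 [0.552 0.045] 
side mug 0.65 [ 0.628 -0.326] 
side calculator 0.81 [ 0.768 -0.111] 
side speaker 0.38 [0.716 0.092]
```

```bash
python3 -c "
from bench import r
print(r.hand_in())"
```

```text
the job is handed in; nothing more can be done
None
```

The selector now points at the fifth short mark, and the start button was pressed to its stop (16 N) and released; the arm finished clear, and the job was handed in at about 25 s of the 58 s, with no verdict returned.

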